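# Index the bench carousel to the dish mould

### The job

Turn the glassworker's carousel (its upright wooden pegs are there to push) until the peg outside the shallow round dish lines up with the brass pointer on the carousel's foot. Push it round steadily rather than flicking it into a spin, leave it standing still there, and do not disturb the glass vase beside it.

Things in the scene. Friction and masses are not known exactly. Their poses are not given: they have to be found in the camera images.
- carousel: Turntable: aluminium disc 250 mm wide, top 26 mm above the bench, turns either way without stops, light friction (0.6 N at a peg; soon stops). On it, 120 degrees apart and 55 mm from the axis, three dark steel stations: shallow round dish (68 wide, 20 high), narrow cup (38 wide, 38 high), slotted block (46x40, 34 high). Origin on the axis, 16 mm above the bench; z up, -x to the dish.
- dish_peg (a point): Top centre of the dish's peg. Outward of each station, 105 mm from the axis, stands one of three identical wooden pegs, 16 mm in diameter, from the disc to 96 mm above the bench; the stations all end below 66 mm. This one is straight outward of the shallow dish. From above, the next peg anticlockwise is the cup's, the next clockwise the block's. It turns with the carousel.
- pointer (a point): Tip of the brass cone of the fixed pointer on the carousel's foot, just beyond the disc's rim: 135 mm from the axis, 17 mm above the bench. It stays put. Its x axis points from the tip level to the carousel's axis, y is sideways, z up. Lined up, the dish's peg is 30 mm from the tip along +x with y = 0.
- vase: Small loose green glass vase, 92 mm high, 62 mm wide, about 180 g, upright on the bench 190 to 235 mm from the carousel's axis. Origin at the centre of its underside, z up. To be left alone.

How it is judged:
At the end, for the whole second after the job is handed in: The dish's peg is on the pointer's side of the carousel and within 19 mm sideways (about 10 degrees of turn) of the line from the pointer's tip to the carousel's axis; the carousel is at rest (y of dish_peg in the frame of pointer between -0.019 and 0.019 m and x of dish_peg in the frame of pointer below 0.06 m and angular speed of carousel below 0.05 rad/s); the robot touches nothing.
It fails at once if the carousel is spun faster than 4 rad/s (angular speed of carousel above 4 rad/s).
It fails at once if the vase is moved by more than 20 mm (distance of vase from where it was at the start of the episode above 0.02 m).
It fails at once if the vase is tipped by more than 0.5 rad (angle between vase's own z axis and vertical above 0.5 rad).
It also fails if it takes over 45 s, if anything falls off the work surface, if the arm or the gripper's body presses on something with over 40 N, if the wrist force passes 120 N, or if a joint passes its speed limit or range.

### The arm

A 7-joint arm with a two-finger parallel gripper is mounted at the origin on the work surface. World frame = base frame: x ahead of the robot, y to its left, z up, the work surface at z = 0. Lengths are in m, angles in rad, forces in N, time in s.
With the tool pointing down it reaches from about 0.425 to 0.8 m from the base axis. Payload 8.3 kg.
Tool frame: the origin (TCP) lies at the very end of the fingers, on their centre line; the grasp point (between the pads) lies 19 mm behind it; z points along the fingers, y is the line along which they close (so a half turn about z gives the same grasp; the last joint's range is limited). The gripper opens to 85 mm and grips with 20 to 120 N. Pads are 22 mm wide; open, the fingers measure 114 mm over their backs; the gripper's body (76 mm by 85 mm) begins 54 mm behind the grasp point. The pads swing forward as they close: fully open they stand 13 mm farther back than shut.
Start: joints at [-1.405, 0.383, 0.016, 1.37, -0.006, 1.388, -0.046], TCP at [0.142, 0.609, 0.206] pointing down, gripper open.
Joint ranges: [-2.95, 2.95], [-0.25, 2.06], [-1.52, 1.56], [0.18, 2.33], [-1.44, 4.58], [0.02, 2.06], [-3.01, 3.01]. Speed limits (rad/s): [2.39, 2.39, 3.01, 3.01, 3.14, 3.14, 3.14].

### API

Orientations are given as a rotation vector (axis times angle).
In Python, from workcell import env gives the robot as it stands.
- The arm moves only by the shell command python3 -m pendant 'ROWS' [FORCE]. ROWS is text: rows parted by semicolons, each of 7 numbers parted by spaces: the turn, a rotation vector about the tool's x, y, z in degrees, then the shift along the tool's x, y, z in mm, then the opening, from -1 (shut) to 1 (fully open). A call has 1 to 10 rows; each row shifts and turns the commanded pose from where the row before left it, along the tool's axes as they then stand; what a row does not reach is not made up. A row lasts 1/8 s, in which the tool goes at most 62.5 mm and 10.7 degrees, less where a joint would pass 70% of its speed; a pose out of reach is approached as far as the arm can. A call with a gripper value outside its range is refused whole. The fingers move at their own pace and stop on an object; FORCE is the grip in N (left out, the last holds). Time passes only in rows, so rows that do not move let the fingers close. It gives the time, the measured TCP pose, the force, the opening and the grip force at its end, in the units of the state.
- env.read_state(): the state, without advancing time (a new reading comes with each control period).
- env.grab_frame(name): name is "scene" or "side" or "wrist"; returns a dict with "color" (400x640x3 uint8, red, green, blue), "K" (3x3 intrinsics, pixels), "dist" ([k1, k2, p1, p2, k3] as OpenCV has them; the pictures are not rectified), "extrinsics" (4x4, takes a point from world to camera coordinates). Camera axes: x right, y up, looking along -z (the intrinsics and any distortion apply to the point x, -y, -z); pixel columns grow to the right and rows downward; lengths in m; the calibration is good to about 2 mm. A picture is of the moment at which its call begins. There is no depth.
- env.close_job(): hands the job in; it is judged then, once.
Trained networks look in a picture, given as the dict that the camera call returned (one of the last four; its "shot" number tells which), for a name from the list of things; names that differ only in an ending like _2 or _b are one class to them, and where a whole thing is asked for, a point or a joint stands for the part that bears it (a point fixed in the world has none). Each returns a list of dicts, best first, with "confidence" (0 to 1); they miss things now and then, are a little off and sometimes report something else, mostly with a low value. They report only what shows in the picture. A call takes as long as a camera call.
- env.silhouettes(thing, picture): "region" (400x640 bool, what is visible of it) and "box" ([left, top, right, bottom] in pixels, round what is visible of it).
The state is a dict: "time": time; "joint_positions": joint angles; "qd": joint speeds; "tau": joint torques, N m; "position": TCP position; "tcp_rot": TCP orientation; "ft_force": force on the tool from outside, world axes, zero at the start; "wrist_torque": the same for the moment, N m; "finger_gap": opening from 0.0 (shut) to 1.0 (fully open); "grip_force": force on a finger pad.
Only numpy, scipy, OpenCV 4.12 (cv2) and the standard library are available. Lean on these libraries where they do the work, as an engineer would, in place of code of your own. Each camera call takes 0.05 s, during which the arm holds its last target. There are 200 camera calls.

## Working session

There is one attempt and no reset: what is moved stays moved. The work goes in short steps, Python scripts to look and compute and a shell command to move; the robot and the scene stay as the last step left them, time stands still between calls to the robot, and variables do not carry over. Pictures are saved under pics/ and viewed, at most 10 in all, crops included, and the job is handed in when it is done.

```bash
mkdir -p pics; ls
python3 - <<'E'
from workcell import env
import cv2,numpy as np
for n in ("scene","side"):
    f=env.grab_frame(n); cv2.imwrite(f"pics/{n}0.png",f["color"][:,:,::-1])
    print(n,f["K"].tolist(),f["dist"],np.round(f["extrinsics"],3).tolist())
    for t in("carousel","dish_peg","pointer","vase"):
        try: print(t,[(r["confidence"],r["box"]) for r in env.silhouettes(t,f)][:3])
        except Exception as e: print(t,e)
s=env.read_state();print(s["time"],s["position"],s["tcp_rot"])
E
```

```text
pics
scene [[388.0548375815006, 0.0, 315.5742800075356], [0.0, 388.0548375815006, 200.83740386873978], [0.0, 0.0, 1.0]] [0.01691391 0.         0.         0.         0.        ] [[0.192, 0.981, 0.002, -0.255], [-0.857, 0.167, 0.487, 0.487], [0.478, -0.096, 0.873, -1.028], [0.0, 0.0, 0.0, 1.0]]
carousel [(0.6, [107.7, 133.3, 252.1, 260.6])]
dish_peg [(0.76, [103.1, 131.9, 249.9, 264.7])]
pointer [(0.56, [105.3, 133.3, 250.0, 304.0])]
vase [(0.9, [265.1, 211.1, 300.4, 255.3])]
side [[402.020020250441, 0.0, 317.5832237126616], [0.0, 402.020020250441, 194.83302141537376], [0.0, 0.0, 1.0]] [-0.04418631  0.          0.          0.          0.        ] [[0.933, -0.36, 0.02, -0.551], [0.168, 0.483, 0.859, -0.248], [-0.32, -0.798, 0.511, -0.453], [0.0, 0.0, 0.0, 1.0]]
carousel [(0.7, [229.1, 260.6, 416.1, 399.9])]
dish_peg [(0.6, [225.3, 260.5, 416.2, 400.0])]
pointer [(0.91, [228.8, 257.3, 472.4, 398.6])]
vase [(0.71, [327.9, 206.1, 363.0, 263.1])]
0.5 [0.14167135 0.60867691 0.20621799] [-3.58429000e-01 -3.12097985e+00  2.77491743e-04]
```

View pics/scene0.png

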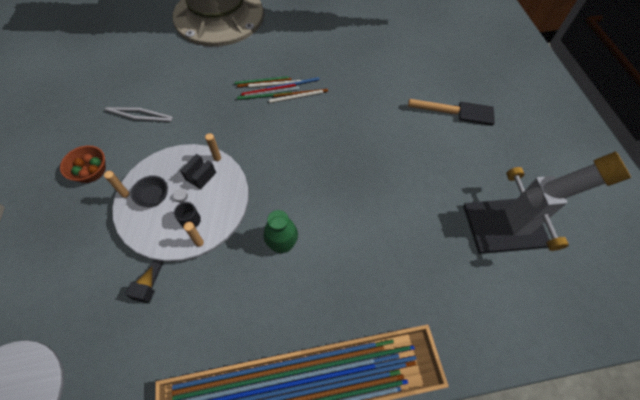

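View pics/side0.png

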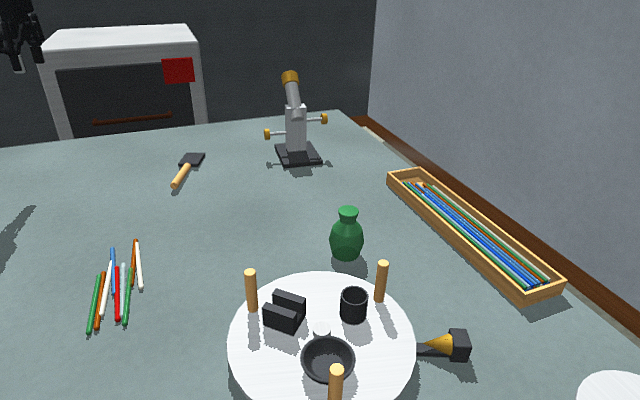

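The scene view shows the peg tops: dish (110,175), block (210,137), cup (189,228). The pointer tip is near (159,263) and the vase near (281,233). In the side view they are dish (336,369), block (250,272), cup (382,263) and tip near (420,347).

```bash
cat > h.py <<'E'
from workcell import env
import cv2,numpy as np
def ray(f,uv):
    p=cv2.undistortPoints(np.array([[uv]],float),f["K"],np.array(f["dist"]))[0,0]
    E=np.array(f["extrinsics"]);R=E[:3,:3]
    return -R.T@E[:3,3], R.T@np.array([p[0],-p[1],-1])
def atz(f,uv,z):
    c,d=ray(f,uv); return c+d*(z-c[2])/d[2]
def tri(a,b):
    A=np.zeros((3,3));y=np.zeros(3)
    for c,d in(a,b):
        d=d/np.linalg.norm(d);P=np.eye(3)-np.outer(d,d);A+=P;y+=P@c
    return np.linalg.solve(A,y)
E
python3 - <<'E'
from h import *
a=env.grab_frame("scene");b=env.grab_frame("side")
pts=dict(dish=((110,174),(336,369),.096),block=((210,136),(250,271),.096),cup=((189,227),(382,263),.096),tip=((160,262),(418,347),.017))
P={}
for k,(u,v,z) in pts.items():
    P[k]=(atz(a,u,z)+atz(b,v,z))/2
    print(k,tri(ray(a,u),ray(b,v)).round(3),atz(a,u,z).round(3),atz(b,v,z).round(3))
c=(P["dish"]+P["block"]+P["cup"])/3
print("axis",c.round(3))
for k in P:
    d=P[k]-c;print(k,np.hypot(d[0],d[1]).round(3),np.degrees(np.arctan2(d[1],d[0])).round(1))
for f in(a,b):
    r=env.silhouettes("vase",f)[0];x0,y0,x1,y1=r["box"];m=np.argwhere(r["region"]).mean(0)[::-1]
    v=atz(f,m,.042);d=v-c;print("vase",v.round(3),np.hypot(d[0],d[1]).round(3),np.degrees(np.arctan2(d[1],d[0])))
E
```

```text
dish [ 0.528 -0.207  0.094] [ 0.529 -0.205  0.096] [ 0.528 -0.209  0.096]
block [ 0.479 -0.032  0.096] [ 0.478 -0.031  0.096] [ 0.479 -0.033  0.096]
cup [ 0.655 -0.076  0.093] [ 0.657 -0.076  0.096] [ 0.653 -0.079  0.096]
tip [ 0.671 -0.155  0.006] [ 0.673 -0.148  0.017] [ 0.668 -0.166  0.017]
axis [ 0.554 -0.105  0.096]
dish 0.105 -104.2
block 0.105 135.8
cup 0.105 15.7
tip 0.127 -23.7
vase [0.668 0.065 0.042] 0.205 56.149524767035
vase [0.668 0.064 0.042] 0.204 56.086881827889954
```

Run:
```python
from h import *
a=env.grab_frame("scene");b=env.grab_frame("side")
print("scope base",atz(a,(508,226),0).round(3),"top",tri(ray(a,(612,168)),ray(b,(290,78))).round(3))
c=np.array([.554,-.105])
for f,t in((a,(142,289)),(b,(461,345))):
    for z in(.01,.017):
        d=atz(f,t,z)[:2]-c;print(d,np.hypot(*d),np.degrees(np.arctan2(d[1],d[0])))
for n,f,(x,y) in(("a",a,(155,270)),("b",b,(430,345))):
    cv2.imwrite(f"pics/tip{n}.png",cv2.resize(f["color"][y-40:min(y+40,400),x-60:x+60,::-1],None,fx=5,fy=5,interpolation=cv2.INTER_CUBIC))
cv2.imwrite("pics/tips.png",np.vstack([cv2.imread("pics/tipa.png")[:300],cv2.imread("pics/tipb.png")[:300]]))
```

```text
scope base [0.718 0.487 0.   ] top [0.726 0.559 0.185]
[ 0.15892195 -0.07498172] 0.175722633385898 -25.25863107451385
[ 0.16155032 -0.07228641] 0.17698539536003186 -24.10634294249969
[ 0.17502755 -0.07450392] 0.19022481229847102 -23.057983831654088
[ 0.17001895 -0.07860503] 0.18731041825110267 -24.812563475818713
```

View pics/tips.png

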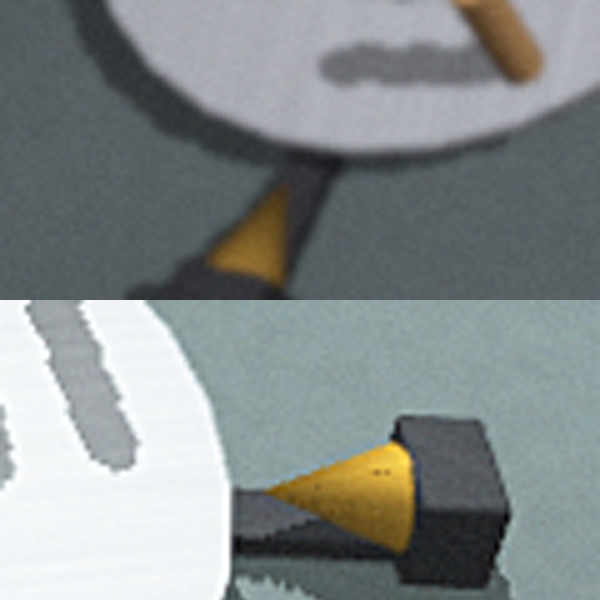

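```bash
python3 -m pendant '0 0 5.5 -60 -4 0 0;0 0 5.5 -60 -4 0 0;0 0 5.5 -60 -4 0 0;0 0 5.5 -60 -4 0 0;0 0 5.5 -60 -4 0 0;0 0 5.5 -60 -4 0 0;0 0 5.5 -60 -4 0 0;0 0 5.5 -60 -4 0 0;0 0 5.5 -60 -4 0 0;0 0 5.5 -60 -4 0 0' 20
cat >> h.py <<'E'
from scipy.spatial.transform import Rotation as Ro
def goto(target,yaw):
    "shift in current tool axes (mm) and turn about tool z (deg) to have TCP at target, tool y at world angle yaw"
    s=env.read_state();R=Ro.from_rotvec(s["tcp_rot"]).as_matrix()
    y=np.degrees(np.arctan2(R[1,1],R[0,1]))
    print("t",s["time"],"tcp",np.round(s["position"],3),"z",R[:,2].round(3),"yaw",y.round(1),"turn",((y-yaw+180)%360-180).round(1),"shift",(R.T@(np.array(target)-s["position"])*1000).round(0),"q",np.round(s["joint_positions"],2),"gap",s["finger_gap"],"F",np.round(s["ft_force"],1))
E
python3 - <<'E'
from h import *
goto((.528,-.207,.2),-14)
a=env.grab_frame("scene");b=env.grab_frame("side")
for f,t in((a,(152.3,266.5)),(b,(423,343.5))):
    p=atz(f,t,.017)[:2];d=p-[.554,-.105];print(p,np.hypot(*d),np.degrees(np.arctan2(d[1],d[0])))
E
```

```text
time: 2.05
position: [0.5749, 0.2223, 0.2063]
tcp_rot: [1.763, 2.6, 0.0]
ft_force: [0.6, 0.5, -0.2]
finger_gap: 0.499
grip_force: 0.0
t 2.05 tcp [0.575 0.222 0.206] z [ 0.  0. -1.] yaw 21.7 turn 35.7 shift [-381. -202.    6.] q [-0.73  0.38  0.42  1.41 -0.15  1.38  0.07] gap 0.4992939351601601 F [ 0.6  0.5 -0.2]
[ 0.67858982 -0.1608576 ] 0.13653825375469472 -24.148220264255333
[ 0.67756683 -0.16322703] 0.13659849549812028 -25.23070249678826
```

```bash
python3 -m pendant '0 0 4.5 -54 -9 0 0;0 0 4.5 -54 -9 0 0;0 0 4.5 -54 -9 0 0;0 0 4.5 -54 -9 0 0;0 0 4.5 -54 -9 0 0;0 0 4.5 -54 -9 0 0;0 0 4.5 -54 -9 0 0;0 0 4.5 -54 -9 0 0;0 0 0 0 0 0 0;0 0 0 0 0 0 0'
python3 - <<'E'
from h import *
goto((.528,-.207,.070),-14)
E
```

```text
time: 3.4
position: [0.5493, -0.2056, 0.2063]
tcp_rot: [-2.476, -1.932, -0.001]
ft_force: [-0.1, 1.1, 0.3]
finger_gap: 0.499
grip_force: 0.0
t 3.4 tcp [ 0.549 -0.206  0.206] z [ 0.     0.001 -1.   ] yaw -14.1 turn -0.1 shift [ -7. -20. 136.] q [-0.23  0.35  0.7   1.51 -0.23  1.37  0.24] gap 0.49925853246545493 F [-0.1  1.1  0.3]
```

```bash
python3 -m pendant '0 0 0 -7 -20 0 0;0 0 0 0 0 40 0;0 0 0 0 0 30 0;0 0 0 0 0 0 0'
python3 - <<'E'
from h import *
goto((.528,-.207,.070),-14)
f=env.grab_frame("side"); cv2.imwrite("pics/s1.png",cv2.resize(f["color"][200:,200:520,::-1],None,fx=2,fy=2))
E
```

```text
time: 3.9
position: [0.5272, -0.2054, 0.1342]
tcp_rot: [-2.471, -1.934, 0.004]
ft_force: [-0.5, 0.6, 0.7]
finger_gap: 0.496
grip_force: 0.0
t 3.9 tcp [ 0.527 -0.205  0.134] z [-0.004  0.002 -1.   ] yaw -13.9 turn 0.1 shift [-1.  1. 64.] q [-0.23  0.36  0.69  1.66 -0.24  1.21  0.27] gap 0.49561451496408465 F [-0.5  0.6  0.7]
```

View pics/s1.png

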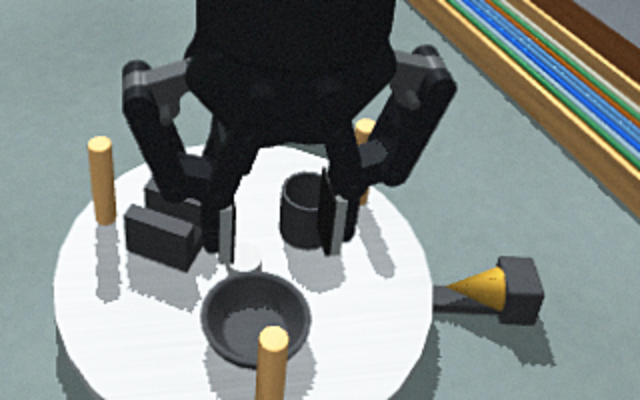

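The crop shows the fingers straddling the column above the dish peg, with the finger middle at about u=280 and the peg at 273. I'll lower it.

```bash
python3 -m pendant '0 0 0 -1 0 35 0;0 0 0 0 0 28 0;0 0 0 0 0 0 0'
python3 - <<'E'
from h import *
goto((.528,-.207,.070),-14)
f=env.grab_frame("side"); cv2.imwrite("pics/s2.png",cv2.resize(f["color"][200:,200:520,::-1],None,fx=2,fy=2))
E
```

```text
time: 4.32
position: [0.5276, -0.2082, 0.073]
tcp_rot: [-2.475, -1.933, 0.002]
ft_force: [0.2, 0.3, 1.5]
finger_gap: 0.497
grip_force: 0.0
t 4.325 tcp [ 0.528 -0.208  0.073] z [-0.002  0.    -1.   ] yaw -14.0 turn -0.0 shift [1. 0. 3.] q [-0.2   0.42  0.66  1.73 -0.29  1.09  0.31] gap 0.49657829333337994 F [0.2 0.3 1.5]
```

View pics/s2.png

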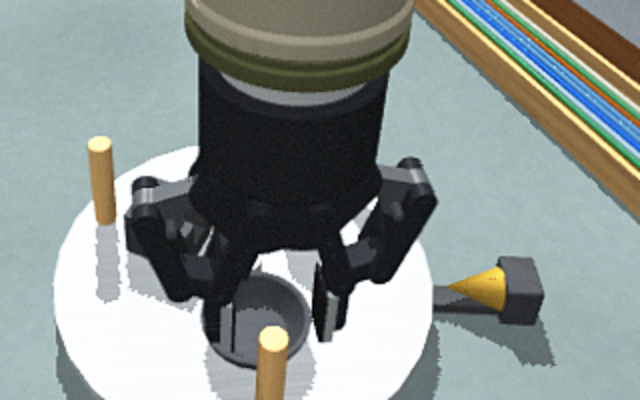

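```bash
python3 -m pendant '0 0 0 0 0 9 -0.3;0 0 0 0 0 0 -0.3;0 0 -2 0 3.7 0 -0.3;0 0 -4 0.3 7.3 0 -0.3;0 0 -5 0.4 9.2 0 -0.3;0 0 -5 0.4 9.2 0 -0.3;0 0 -5 0.4 9.2 0 -0.3;0 0 -5 0.4 9.2 0 -0.3;0 0 -4 0.3 7.3 0 -0.3;0 0 0 0 0 0 -0.3'
python3 - <<'E'
from h import *
goto((.554+.105*np.cos(np.radians(-74)),-.105+.105*np.sin(np.radians(-74)),.063),16)
f=env.grab_frame("side"); cv2.imwrite("pics/s3.png",cv2.resize(f["color"][200:,200:520,::-1],None,fx=2,fy=2))
E
```

```text
time: 5.62
position: [0.5829, -0.2081, 0.0646]
tcp_rot: [1.891, 2.508, 0.001]
ft_force: [-0.6, 0.5, 0.4]
finger_gap: 0.353
grip_force: 0.0
t 5.625 tcp [ 0.583 -0.208  0.065] z [ 0.001 -0.    -1.   ] yaw 16.0 turn -0.0 shift [2. 1. 2.] q [-0.09  0.51  0.52  1.59 -0.28  1.11  0.78] gap 0.3527797291581264 F [-0.6  0.5  0.4]
```

View pics/s3.png

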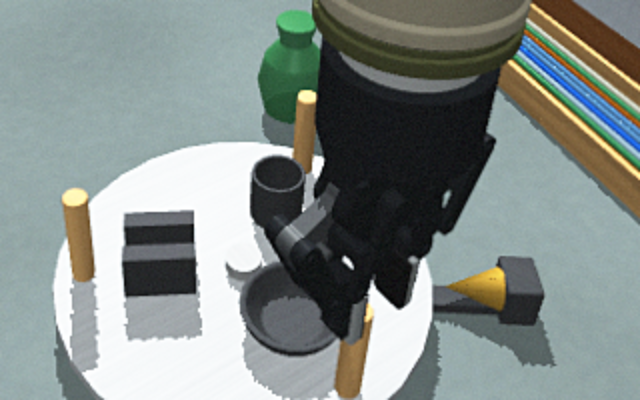

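The carousel has turned with the rear finger pushing the dish peg (crop ~(365,312)). I'll continue round.

```bash
python3 -m pendant '0 0 -3 -1 5.5 0 -0.3;0 0 -5 0.2 9.2 0 -0.3;0 0 -5 0.2 9.2 0 -0.3;0 0 -6 0.4 11 0 -0.3;0 0 -6 0.4 11 0 -0.3;0 0 -6 0.4 11 0 -0.3;0 0 -6 0.4 11 0 -0.3;0 0 -5 0.4 9.2 0 -0.3;0 0 -5 0.4 9.2 0 -0.3;0 0 -2.5 0.2 4.6 0 -0.3' && python3 -m pendant '0 0 0 0 0 0 -0.3;0 0 0 0 0 0 -0.3'
python3 - <<'E'
from h import *
t=np.radians(-24.7)
goto((.554+.105*np.cos(t),-.105+.105*np.sin(t),.063),65.3)
for n in("side","scene"):
    f=env.grab_frame(n); im=f["color"][200:,200:520] if n=="side" else f["color"][100:300,60:380]
    cv2.imwrite(f"pics/4{n}.png",cv2.resize(im[:,:,::-1],None,fx=2,fy=2)[:, :])
a=cv2.imread("pics/4side.png");b=cv2.imread("pics/4scene.png")
cv2.imwrite("pics/s4.png",cv2.resize(np.vstack([a,b]),None,fx=.75,fy=.75))
E
```

```text
time: 6.92
position: [0.65, -0.1527, 0.0644]
tcp_rot: [0.668, 3.07, -0.0]
ft_force: [0.6, -0.8, 0.2]
finger_gap: 0.346
grip_force: 0.3
time: 7.18
position: [0.6497, -0.1533, 0.0643]
tcp_rot: [-0.672, -3.069, 0.0]
ft_force: [-0.1, -0.4, -0.4]
finger_gap: 0.351
grip_force: 0.0
t 7.175 tcp [ 0.65  -0.153  0.064] z [-0. -0. -1.] yaw 65.3 turn -0.0 shift [2. 4. 1.] q [-0.03  0.58  0.32  1.43 -0.19  1.16  1.45] gap 0.3506258996604599 F [-0.1 -0.4 -0.4]
```

View pics/s4.png

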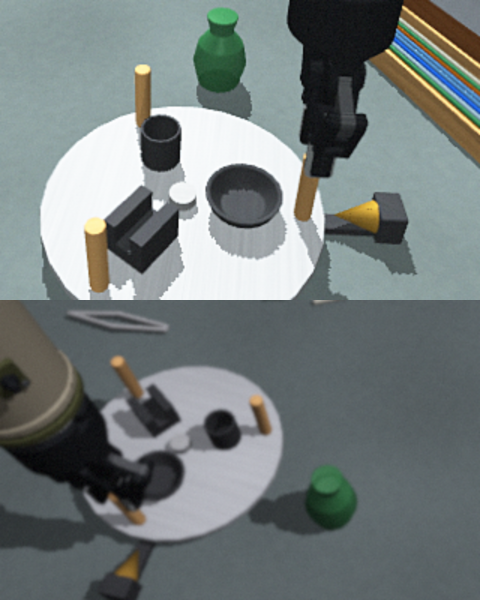

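The dish peg now stands just short of the pointer, and the vase is untouched. Next I'll centre it and measure.

```bash
python3 -m pendant '0 0 0 2 4 0 -0.3;0 0 0 0 0 0 -0.5;0 0 0 0 0 0 -0.6;0 0 0 0 0 0 -0.65;0 0 0 0 0 0 -0.65;0 0 0 0 0 0 -0.3;0 0 0 0 0 0 0;0 0 0 0 0 0 0' 20
python3 - <<'E'
from h import *
t=np.radians(-24.7)
goto((.554+.105*np.cos(t),-.105+.105*np.sin(t),.063),65.3)
f=env.grab_frame("side")
cv2.imwrite("pics/s5.png",cv2.resize(f["color"][200:,200:520,::-1],None,fx=2,fy=2))
E
```

```text
time: 8.28
position: [0.6498, -0.1484, 0.0642]
tcp_rot: [-0.67, -3.069, 0.0]
ft_force: [0.4, -0.4, 0.3]
finger_gap: 0.502
grip_force: 0.0
t 8.275 tcp [ 0.65  -0.148  0.064] z [-0. -0. -1.] yaw 65.4 turn 0.1 shift [ 0. -1.  1.] q [-0.04  0.58  0.32  1.44 -0.19  1.15  1.45] gap 0.5021741896734842 F [ 0.4 -0.4  0.3]
```

View pics/s5.png

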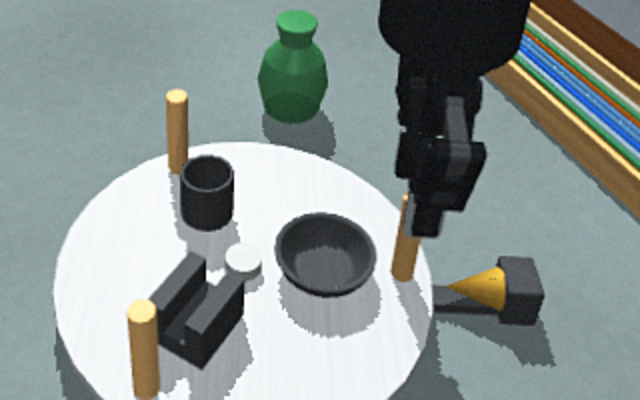

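The block and cup peg tops are at crop (142,307) and (177,96), and the fingers are open around the dish peg. I'll lift straight up and measure.

```bash
python3 -m pendant '0 0 0 0 0 -20 0;0 0 0 0 0 -40 0;0 0 0 0 0 -50 0;0 0 0 0 0 -50 0;0 0 0 0 0 0 0;0 0 0 0 0 0 0'
python3 - <<'E'
from h import *
f=env.grab_frame("side")
for uv,o in(((271,353.5),120),((288.5,248),-120)):
    d=atz(f,uv,.096)[:2]-[.554,-.105];print(np.hypot(*d),np.degrees(np.arctan2(d[1],d[0]))+o)
cv2.imwrite("pics/s6.png",cv2.resize(f["color"][200:,200:520,::-1],None,fx=2,fy=2))
E
```

```text
time: 9.07
position: [0.6498, -0.1484, 0.2251]
tcp_rot: [0.669, 3.068, 0.0]
ft_force: [0.2, 0.6, -1.1]
finger_gap: 0.504
grip_force: 0.0
0.10436853642847915 -22.892101650777818
0.10174475335127628 -23.35356271956195
```

View pics/s6.png

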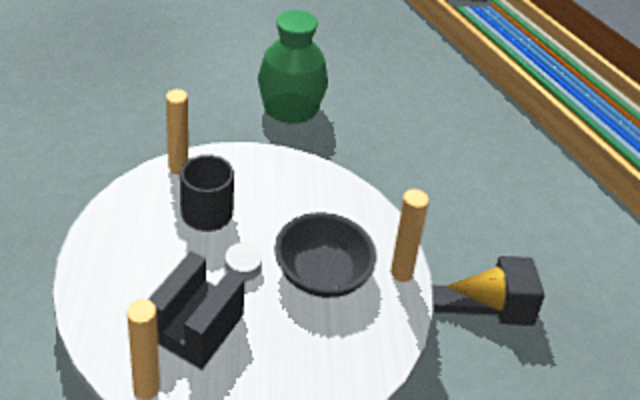

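The dish peg (foot at crop (403,278)) is about 1.5° off the pointer line, where 10° is allowed. The carousel is at rest, the vase hasn't moved, and the gripper is clear.

```bash
python3 -c "
from workcell import env
print(env.close_job())"
```

```text
the job is handed in; nothing more can be done
None
```

The job is handed in: the dish's peg measured about 1.5° from the pointer line (10° allowed), with the carousel standing still, the vase untouched and the gripper clear; no verdict was returned.

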